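# Bed a specimen block down on its parallels in a test vise

## Task

The metal block in the little vise stands proud and crooked, and the two brass parallels beneath it have crept out, one at each end. Slide both parallels back until their ends are flush with the ends of the vise's base, then tap the block down with the white-headed tapper, gently and never with the gripper itself, until it lies level and tight on both parallels so that they can no longer slide. Then stand the tapper upright back on its black mat; leave everything else on the bench where it is.

Things in the scene. Friction and masses are not known exactly. Their poses are not given: they have to be found in the camera images.
- vise: Small steel vise, fixed, already set. Origin on the bench midway between and along the jaws; z up. Jaws and base run along its y; the base ends flat at y = +50 and -50 mm, the jaws at +40 and -40; only parallels stick out there. Jaw faces at x = +17 and -17 mm, jaws 32 mm thick, tops at z = 74 mm. Black screw knob along -x to x = -99 mm, unused.
- vise_bed (a point): Middle of the bed (top of the base, 140 by 100 mm) between the jaws, 40 mm above the bench. A rib 17 mm wide and 8 mm high runs along the bed's middle and leaves a channel 8.5 mm wide beside each jaw (centre at x = +12.75 and -12.75 mm of the vise), with one parallel in each.
- parallel_a: Brass parallel: loose bar 7 mm thick (x), 100 mm long (y), 16 mm high, 90 g, lying in a channel of the vise bed along the jaws. Origin: centre of its underside. It sticks out of one end of the vise by 18 to 34 mm (which channel and end varies) and slides freely, under 1 N, while the block is proud. Flush with the base at both ends: its origin level with the vise's along the vise's y.
- parallel_b: The second brass parallel, same as the first, in the other channel, sticking out of the other end of the vise by 18 to 34 mm.
- specimen: Copper block, 34 mm across the jaws (x), 70 mm along them (y), 28 mm high, 0.5 kg, midway along the vise. Origin: centre of its underside. Nipped by the jaws, it only slides up and down and rocks about the vise's x axis, and stays as left. Starts 6 to 9 mm high, tipped up to 0.08 rad. 10 to 20 N moves it down a few mm a tap, slowly; seated (top 84 mm above the bench) it goes solid.
- specimen_end_left (a point): Middle of the top edge of the block at its end towards the vise's +y (35 mm from the block's centre); 84 mm above the bench when seated.
- specimen_end_right (a point): The same at its end towards the vise's -y; 84 mm above the bench when seated.
- tapper: Tapping tool standing upright on the mat: round white nylon head 32 mm in diameter and 35 mm high below, round blue handle 18 mm in diameter above it, 120 mm tall over all, about 150 g. Origin: centre of the flat lower face, which does the tapping; z along the handle, upwards.
- mat: Round black rubber mat, 90 mm in diameter, 4 mm thick, fixed to the bench to the left or right of the vise. Origin: centre of its underside.
- puck_1: Bystander: black mounted specimen, disc 30 mm in diameter, 18 mm high, in a grey tray 100 mm square and 22 mm high.
- puck_2: Bystander: red mounted specimen, same size, in the same tray.
- test_block: Bystander: steel disc 60 mm in diameter, 12 mm high.
- loupe: Bystander: black loupe 38 mm in diameter, 38 mm high.
- hammer: Bystander: hammer lying on the bench.
- calliper: Bystander: calliper lying on the bench, 200 mm long.
- tape: Bystander: black tape dispenser, 140 by 55 mm, 90 mm high.

How it is judged:
By the outcome, as a careful person would: the job done as asked, in the order asked, and still so for the second after the job is handed in, with the robot touching nothing.
It also fails if it takes over 72 s, if anything falls off the work surface, if the arm or the gripper's body presses on something with over 40 N, if the wrist force passes 120 N, or if a joint passes its speed limit or range.

## Robot

A 6-joint arm with a two-finger parallel gripper is mounted at the origin on the work surface. World frame = base frame: x ahead of the robot, y to its left, z up, the work surface at z = 0. Lengths are in mm, angles in degrees, forces in N, time in s.
With the tool pointing down it reaches from about 350 to 850 mm from the base axis. Payload 8.1 kg.
Tool frame: the origin (TCP) lies midway between the tips of the shut fingers; the grasp point (between the pads) lies 19 mm behind it; z points along the fingers, y is the line along which they close (so a half turn about z gives the same grasp; the last joint's range is limited). The gripper opens to 85 mm and grips with 20 to 120 N. Pads are 22 mm wide; open, the fingers measure 114 mm over their backs; the gripper's body (76 mm by 85 mm) begins 54 mm behind the grasp point. The pads swing forward as they close: fully open they stand 13 mm farther back than shut.
Start: joints at [-78.633, 7.471, 85.268, -0, 87.261, -4.893], TCP at [168.024, -575.998, 231.292] pointing down, gripper open.
Joint ranges: [-169.43, 169.43], [-51.17, 129.36], [1.28, 143.12], [-76.62, 256.62], [0, 156.53], [-152.29, 152.29]. Speed limits (degrees/s): [136.94, 136.94, 159.86, 180, 180, 180].

## Interface

Orientations are given as [roll, pitch, yaw] about the fixed x, y, z axes, in that order (R = Rz(yaw) Ry(pitch) Rx(roll)).
In Python, from bench import r gives the robot as it stands.
- The arm moves only by the shell command python3 steer.py [FORCE], which reads ROWS from standard input. ROWS is 1 to 8 rows, parted by semicolons, with the numbers parted by commas; each row has 7 numbers: a rotation vector rx, ry, rz in units of 5 degrees, then dx, dy, dz in units of 20 mm, then the finger opening in mm; each row is the pose to reach, as a shift and turn from the pose commanded when the command began, along the tool's axes at that moment; what a row does not reach only later rows make up. A row lasts 1/8 s, in which the tool goes at most 62.5 mm and 10.7 degrees, less where a joint would pass 70% of its speed; a pose out of reach is approached as far as the arm can. The fingers move at their own pace and stop on an object; FORCE is the grip in N (left out, the last holds). Time passes only in rows, so rows that do not move let the fingers close. It prints the time, the measured TCP pose, the force, the opening and the grip force at its end. Input that does not fit is refused with a message, and nothing moves.
- r.sense(): the state, without advancing time (a new reading comes with each control period).
- r.snapshot(name): name is "scene" or "top"; returns a dict with "pixels" (400x640x3 uint8, blue, green, red), "fx", "fy", "cx", "cy" (pixels), "D" ([k1, k2, p1, p2, k3] as OpenCV has them; the pictures are not rectified), "pose" (4x4, takes a point from camera to world coordinates). Camera axes: x right, y up, looking along -z (the intrinsics and any distortion apply to the point x, -y, -z); pixel columns grow to the right and rows downward; lengths in mm; the calibration is good to about 2 mm. A picture is of the moment at which its call begins. There is no depth.
- r.hand_in(): hands the job in; it is judged then, once.
The state is a dict: "time": time; "joint_pos": joint angles; "qd": joint speeds; "joint_efforts": joint torques, N m; "tool_pos": TCP position; "tcp_rot": TCP orientation; "ft_force": force on the tool from outside, world axes, zero at the start; "wrist_torque": the same for the moment, N m; "finger_gap": finger opening in mm; "grip_force": force on a finger pad.
Only numpy, scipy, OpenCV 4.12 (cv2) and the standard library are available. Lean on these libraries where they do the work, as an engineer would, in place of code of your own. Each camera call takes 0.05 s, during which the arm holds its last target. There are 200 camera calls.

## Working session

There is one attempt and no reset: what is moved stays moved. The work goes in short steps, Python scripts to look and compute and a shell command to move; the robot and the scene stay as the last step left them, time stands still between calls to the robot, and variables do not carry over. Pictures are saved under pics/ and viewed, at most 10 in all, crops included, and the job is handed in when it is done.

```bash
ls; mkdir -p pics; python3 - <<'E'
from bench import r
import cv2
print(r.sense())
for n in("scene","top"):
    s=r.snapshot(n); cv2.imwrite(f"pics/{n}0.png",s["pixels"]); print(n,s["fx"],s["fy"],s["cx"],s["cy"],s["D"],s["pose"])
E
```

```text
bench.py
pics
steer.py
{'time': 0.0, 'joint_pos': array([-7.86336402e+01,  7.51397793e+00,  8.53290590e+01,  1.02271450e-03,
        8.72628913e+01, -4.89444332e+00]), 'qd': array([ 0.02450588, -0.09194829,  0.04733923, -0.05368106,  0.01110677,
        0.10472259]), 'joint_efforts': array([ 3.75429427e-04, -5.69391310e+01, -5.00557745e+01,  6.65975861e-06,
        1.43874538e-02,  2.07130952e-06]), 'tool_pos': array([ 167.9103662 , -575.44973932,  230.25833975]), 'tcp_rot': array([-1.79894545e+02, -1.00555524e-02,  1.62607440e+01]), 'ft_force': array([-0.25679251,  0.41338229, -0.92199024]), 'wrist_torque': array([-0.01749706,  0.01392539,  0.01119013]), 'grip_force': 0.0, 'finger_gap': 85.42140438986102}
scene 364.4391552781124 364.4391552781124 316.8218531023096 202.04857086327664 [-0.0340448  0.         0.         0.         0.       ] [[ 2.86366961e-01 -7.61926516e-01  5.80914751e-01  1.16076616e+03]
 [ 9.58040366e-01  2.19891170e-01 -1.83865525e-01 -1.75323505e+02]
 [ 1.23539943e-02  6.09192792e-01  7.92925924e-01  8.70347832e+02]
 [ 0.00000000e+00  0.00000000e+00  0.00000000e+00  1.00000000e+00]]
top 386.38342977653343 386.38342977653343 321.12076306842107 194.5365937100747 [-0.00631948  0.          0.          0.          0.        ] [[-2.36795395e-02  9.89670430e-01 -1.41392074e-01  4.18190763e+02]
 [-9.99718419e-01 -2.32240589e-02  4.87090492e-03  3.08209763e+00]
 [ 1.53689271e-03  1.41467602e-01  9.89941693e-01  1.26418600e+03]
 [ 0.00000000e+00  0.00000000e+00  0.00000000e+00  1.00000000e+00]]
```
View pics/scene0.png

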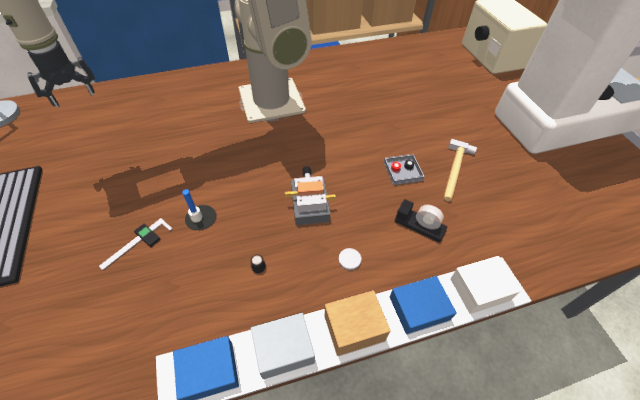

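View pics/top0.png

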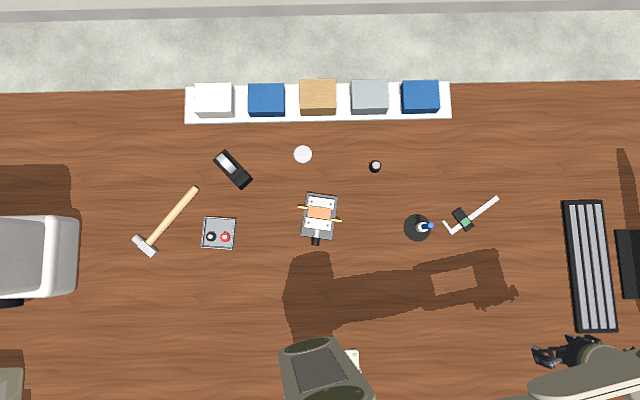

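The scene view shows the vise at about (311,198), with brass ends at (288,194) and (333,197). The tapper stands on its mat at (197,212). In the top view the vise is at (320,215), the parallels stick out at (300,206) left and (339,221) right, and the mat is at (418,228).

```bash
cat > h.py <<'E'
from bench import r
import cv2, numpy as np
def ray(s,uv):
    K=np.array([[s["fx"],0,s["cx"]],[0,s["fy"],s["cy"]],[0,0,1]])
    p=cv2.undistortPoints(np.array(uv,float).reshape(-1,1,2),K,np.array(s["D"])).reshape(-1,2)
    d=np.c_[p[:,0],-p[:,1],-np.ones(len(p))]@s["pose"][:3,:3].T
    return s["pose"][:3,3],d
def onz(s,uv,z):
    o,d=ray(s,uv); return o+d*((z-o[2])/d[:,2])[:,None]
def proj(s,P):
    K=np.array([[s["fx"],0,s["cx"]],[0,s["fy"],s["cy"]],[0,0,1]])
    T=np.linalg.inv(s["pose"]); c=np.atleast_2d(P)@T[:3,:3].T+T[:3,3]; c=c*[1,-1,-1]
    return cv2.projectPoints(c,np.zeros(3),np.zeros(3),K,np.array(s["D"]))[0].reshape(-1,2)
def avg(n,k=4):
    s=r.snapshot(n); return s
E
python3 - <<'E'
from h import *
S=r.snapshot("scene");T=r.snapshot("top")
a=cv2.resize(S["pixels"][160:235,270:350],None,fx=5,fy=5,interpolation=cv2.INTER_CUBIC)
b=cv2.resize(T["pixels"][180:255,285:365],None,fx=5,fy=5,interpolation=cv2.INTER_CUBIC)
cv2.imwrite("pics/v1.png",np.hstack([a,b]))
for n,s in(("scene",S),("top",T)):
    hsv=cv2.cvtColor(s["pixels"],cv2.COLOR_BGR2HSV)
    x0,x1,y0,y1=(270,350,160,235) if n=="scene" else (285,365,180,255)
    for nm,lo,hi in(("brass",(20,130,100),(35,255,255)),("copper",(8,80,190),(18,200,255))):
        m=cv2.inRange(hsv,lo,hi);k=np.zeros_like(m);k[y0:y1,x0:x1]=m[y0:y1,x0:x1]
        nn,l,st,c=cv2.connectedComponentsWithStats(k)
        for i in range(1,nn):
            if st[i,4]>3:print(n,nm,st[i],c[i])
    m=cv2.inRange(hsv,(100,130,80),(120,255,255));k=np.zeros_like(m)
    if n=="scene":k[180:225,170:220]=m[180:225,170:220]
    else:k[205:245,400:440]=m[205:245,400:440]
    nn,l,st,c=cv2.connectedComponentsWithStats(k)
    for i in range(1,nn):print(n,"blue",st[i],c[i])
    d=cv2.inRange(hsv,(0,0,0),(180,255,70));k=np.zeros_like(d)
    if n=="scene":k[190:235,175:225]=d[190:235,175:225]
    else:k[205:245,398:438]=d[205:245,398:438]
    nn,l,st,c=cv2.connectedComponentsWithStats(k)
    for i in range(1,nn):
        if st[i,4]>30:print(n,"mat",st[i],c[i])
print(onz(T,[(320,217)],74))
E
```

```text
scene brass [285 191  12   3  22] [290.54545455 192.40909091]
scene brass [326 195   9   3  17] [330.17647059 195.64705882]
scene copper [297 181  27  12 240] [309.72916667 186.1       ]
scene copper [288 191   6   1   6] [290.5 191. ]
scene blue [182 189  14  23 133] [188.69924812 199.77443609]
scene mat [185 206  31  24 392] [202.28061224 218.64030612]
top copper [307 206  24  14 251] [318.76494024 212.31075697]
top blue [421 222  13   7  61] [427.3442623  225.47540984]
top mat [404 214  26  27 289] [415.68512111 227.36678201]
[[518.25713458   2.34188858  74.        ]]
```

View pics/v1.png

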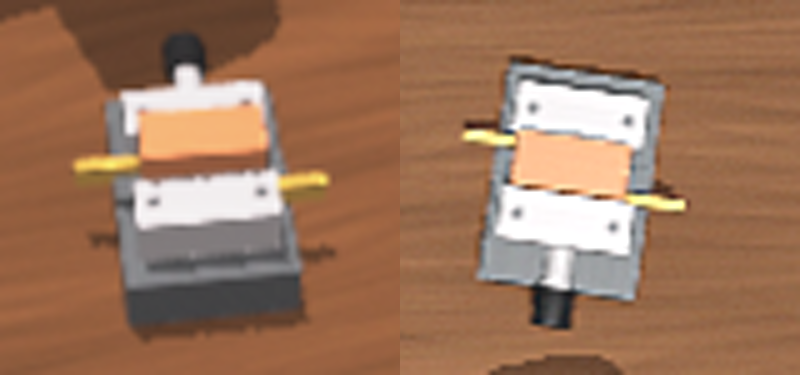

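In the crop, the left half is the scene view and the right half the top view. The vise base corners in the top crop are about (510,60), (662,85), (635,298) and (480,278). The brass tips are at (463,135) on the +y end (in the +x channel) and (686,205) on the -y end (in the -x channel). The block stands proud between the white jaws.

```bash
python3 - <<'E'
from h import *
S=r.snapshot("scene");T=r.snapshot("top")
def tp(p): p=np.array(p,float)-[400,0]; return (p+.5)/5-.5+[285,180]
def sp(p): p=np.array(p,float); return (p+.5)/5-.5+[270,160]
c=onz(T,tp([(510,60),(662,85),(635,298),(480,278)]),40)
print("base corners",c.round(1),"mean",c.mean(0).round(1),[np.linalg.norm(c[i]-c[i-1]).round(1) for i in range(4)])
for a,b in((3,0),(2,1)): d=c[b]-c[a];print("yaw x",np.degrees(np.arctan2(d[1],d[0])))
for a,b in((1,0),(2,3)): d=c[b]-c[a];print("yaw y",np.degrees(np.arctan2(-d[0],d[1])))
hsv=cv2.cvtColor(T["pixels"],cv2.COLOR_BGR2HSV)
m=cv2.inRange(hsv,(0,0,200),(180,40,255));k=np.zeros_like(m);k[190:240,300:350]=m[190:240,300:350]
k=cv2.morphologyEx(k,cv2.MORPH_CLOSE,np.ones((3,3),np.uint8))
nn,l,st,ce=cv2.connectedComponentsWithStats(k)
J=[]
for i in range(1,nn):
    if st[i,4]>60:
        ys,xs=np.where(l==i);p=onz(T,np.c_[xs,ys],74)[:,:2].astype(np.float32)
        q=cv2.minAreaRect(p);print("jaw",st[i],p.mean(0),q);J.append(p.mean(0))
J=np.array(J);print("jaw mid",J.mean(0), J[0]-J[1])
tips=onz(T,tp([(463,135),(686,205)]),56);print("tips",tips)
# scene
print("scene tips",onz(S,sp([(74,166),(328,181)]),56))
print("scene base front corners z0?",onz(S,sp([(128,326),(301,303)]),0),onz(S,sp([(128,292),(300,267)]),40))
# block top corners in top
b=onz(T,tp([(515,133),(634,148),(628,198),(512,183)]),91);print("block",b,b.mean(0))
def tri(uvS,uvT):
    o1,d1=ray(S,[uvS]);o2,d2=ray(T,[uvT]);d1=d1[0];d2=d2[0]
    t=np.linalg.lstsq(np.c_[d1,-d2],o2-o1,rcond=None)[0];p,q=o1+d1*t[0],o2+d2*t[1];return (p+q)/2,np.linalg.norm(p-q)
# tapper: handle tops, mat
for n,s,(x0,x1,y0,y1) in(("s",S,(170,220,180,232)),("t",T,(398,440,208,248))):
    crop=s["pixels"][y0:y1,x0:x1]; im=cv2.resize(crop,(400,400),interpolation=cv2.INTER_CUBIC);print(n,400/(x1-x0),400/(y1-y0))
    globals()["im"+n]=im
    h=cv2.cvtColor(s["pixels"],cv2.COLOR_BGR2HSV)
    d=cv2.inRange(h,(0,0,0),(180,255,70));k=np.zeros_like(d);k[y0:y1,x0:x1]=d[y0:y1,x0:x1]
    cc=max(cv2.findContours(k,cv2.RETR_EXTERNAL,cv2.CHAIN_APPROX_NONE)[0],key=cv2.contourArea)
    p=onz(s,cv2.convexHull(cc).reshape(-1,2),4)[:,:2].astype(np.float32);print("mat",cv2.minEnclosingCircle(p))
cv2.imwrite("pics/t1.png",np.hstack([ims,imt]))
E
```

```text
base corners [[603.6  43.3  40. ]
 [585.2 -53.6  40. ]
 [450.2 -32.6  40. ]
 [465.1  64.8  40. ]] mean [526.    5.5  40. ] [np.float64(140.2), np.float64(98.6), np.float64(136.6), np.float64(98.5)]
yaw x -8.807793197250126
yaw x -8.841010038996941
yaw y -10.779579617219381
yaw y -8.664758211153488
jaw [307 196  28  14 235] [564.957      -1.3917724] ((564.07275390625, -0.8433799743652344), (81.01506805419922, 30.480085372924805), 79.51370239257812)
jaw [304 217  28  21 309] [494.91202  10.83097] ((485.6418762207031, 12.691925048828125), (81.98033142089844, 56.39053726196289), 80.51112365722656)
jaw mid [529.9345     4.719599] [ 70.04495  -12.222742]
tips [[554.21165678  73.24159434  56.        ]
 [506.8805826  -65.59801712  56.        ]]
scene tips [[506.26388116 -66.34250462  56.        ]
 [557.14546204  70.43518362  56.        ]]
scene base front corners z0? [[ 5.84862026e+02 -5.67789912e+01 -1.13686838e-13]
 [ 5.97238779e+02  4.36656462e+01 -1.13686838e-13]] [[589.31837173 -56.50075901  40.        ]
 [599.57943517  40.61089515  40.        ]]
block [[550.75367132  39.44100869  91.        ]
 [539.84277405 -32.97165954  91.        ]
 [509.3994496  -28.4873266   91.        ]
 [520.19688277  41.83989243  91.        ]] [530.04819444   4.95547875  91.        ]
s 8.0 7.6923076923076925
mat ((485.1849365234375, -315.3708190917969), 43.402809143066406)
t 9.523809523809524 10.0
mat ((483.4287414550781, -311.8840637207031), 43.30668258666992)
```

View pics/t1.png

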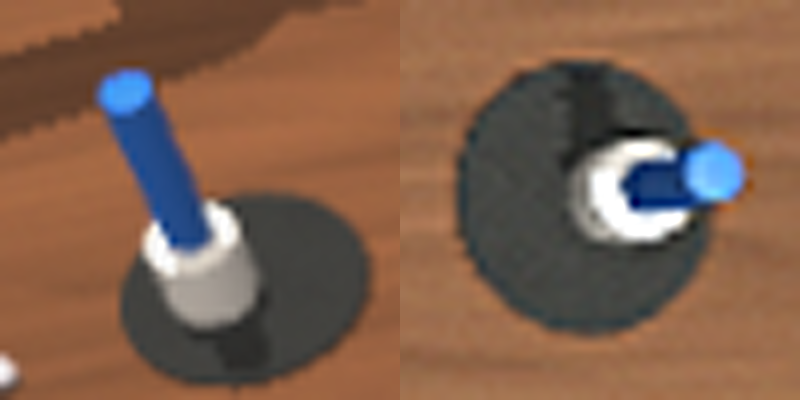

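The left half (scene) shows the handle top at crop (126,90). The right half (top) shows it at (714,172), with the tapper upright near the right rim of the mat.

```bash
cat >> h.py <<'E'
V=np.array([528.,5.]);A=np.radians(-8.9)
def v2w(x,y): return V+[x*np.cos(A)-y*np.sin(A), x*np.sin(A)+y*np.cos(A)]
def w2v(p): d=np.array(p)[:2]-V; return np.array([d[0]*np.cos(A)+d[1]*np.sin(A),-d[0]*np.sin(A)+d[1]*np.cos(A)])
def shift(p,pos=None,yaw=None):
    s=r.sense(); pos=s["tool_pos"] if pos is None else np.array(pos); yaw=np.radians(s["tcp_rot"][2] if yaw is None else yaw)
    d=np.array(p)-pos; return np.round([d[0]*np.cos(yaw)+d[1]*np.sin(yaw), d[0]*np.sin(yaw)-d[1]*np.cos(yaw), -d[2]],1)
def tri(S,T,uvS,uvT):
    o1,d1=ray(S,[uvS]);o2,d2=ray(T,[uvT]);d1=d1[0];d2=d2[0]
    t=np.linalg.lstsq(np.c_[d1,-d2],o2-o1,rcond=None)[0];p,q=o1+d1*t[0],o2+d2*t[1];return (p+q)/2,np.linalg.norm(p-q)
E
python3 - <<'E'
from h import *
S=r.snapshot("scene");T=r.snapshot("top")
us=(170+126.5/8-.5,180+90.5/7.692-.5);ut=(398+314.5/9.524-.5,208+172.5/10-.5)
print(tri(S,T,us,ut),onz(S,[us],124),onz(T,[ut],124))
p=v2w(-12.75,-50-11-40);print(p,shift([*p,200],[168.024,-575.998,231.292],16.26))
p=v2w(12.75,50+11+40);print(p)
E
```

```text
(array([ 483.37284248, -324.44890121,  123.64447507]), np.float64(2.345868403182425)) [[ 483.30960247 -325.56615341  124.        ]] [[ 483.43328721 -323.13154376  124.        ]]
[499.7777627  -92.81138902] [ 453.8 -371.    31.3]
[556.2222373  102.81138902]
```

Careful with the scale: shifts go in units of 20 mm and turns go in units of 5 degrees. That gives: 453.8 mm is 22.69, -371 mm is -18.55, -64.8 degrees is -12.96.

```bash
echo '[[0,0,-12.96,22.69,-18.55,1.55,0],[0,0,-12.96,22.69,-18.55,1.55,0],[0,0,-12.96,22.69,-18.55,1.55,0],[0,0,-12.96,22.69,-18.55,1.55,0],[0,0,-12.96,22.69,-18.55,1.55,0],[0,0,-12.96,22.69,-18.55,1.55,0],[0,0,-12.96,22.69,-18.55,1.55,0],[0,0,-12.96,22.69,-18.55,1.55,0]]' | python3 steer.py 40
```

```text
refused: ROWS must be rows parted by semicolons, with the numbers parted by commas. Nothing was moved.
```

The call was refused and nothing moved: it wants rows parted by semicolons, with the numbers parted by commas. Same move again in that form.

```bash
echo '0,0,-12.96,22.69,-18.55,1.55,0;0,0,-12.96,22.69,-18.55,1.55,0;0,0,-12.96,22.69,-18.55,1.55,0;0,0,-12.96,22.69,-18.55,1.55,0;0,0,-12.96,22.69,-18.55,1.55,0;0,0,-12.96,22.69,-18.55,1.55,0;0,0,-12.96,22.69,-18.55,1.55,0;0,0,-12.96,22.69,-18.55,1.55,0' | python3 steer.py 40
python3 -c "
from h import *
p=v2w(-12.75,-101);print(shift([*p,200]))"
```

```text
time: 1.4
tool_pos: [451.6, -162.6, 205.2]
tcp_rot: [179.9, 0.0, 81.1]
ft_force: [1.5, -0.8, -0.2]
finger_gap: -0.0
grip_force: 0.0
[76.4 36.7  5.2]
```

Scaled: 165 mm is 8.25, 170 mm is 8.5.

```bash
echo '0,0,0,3.82,1.835,0.25,0;0,0,0,3.82,1.835,0.25,0;0,0,0,3.82,1.835,3,0;0,0,0,3.82,1.835,5.75,0;0,0,0,3.82,1.835,8.25,0;0,0,0,3.82,1.835,8.5,0;0,0,0,3.82,1.835,8.5,0;0,0,0,3.82,1.835,8.5,0' | python3 steer.py
python3 -c "
from h import *
s=r.sense();print(w2v(s['tool_pos']),s['tool_pos'],s['ft_force'])"
```

```text
time: 2.4
tool_pos: [501.0, -95.3, 37.8]
tcp_rot: [179.7, 0.0, 81.1]
ft_force: [-0.0, 0.7, 0.1]
finger_gap: -0.2
grip_force: 0.0
[ -11.12582981 -103.28336801] [501.02911691 -95.31854097  37.81831417] [-0.00955948  0.68925375  0.06369146]
```

```bash
echo '0,0,0,0.4,0.075,0.1,0;0,0,0,0.8,0.075,0.1,0;0,0,0,1.1,0.075,0.1,0;0,0,0,1.4,0.075,0.1,0;0,0,0,1.6,0.075,0.1,0;0,0,0,1.75,0.075,0.1,0;0,0,0,1.8,0.075,0.1,0;0,0,0,1.8,0.075,0.1,0' | python3 steer.py
python3 - <<'E'
from h import *
s=r.sense();print(w2v(s['tool_pos']),s['tool_pos'],s['ft_force'])
T=r.snapshot("top");S=r.snapshot("scene")
a=cv2.resize(S["pixels"][160:235,270:350],None,fx=5,fy=5,interpolation=cv2.INTER_CUBIC)
b=cv2.resize(T["pixels"][180:255,285:365],None,fx=5,fy=5,interpolation=cv2.INTER_CUBIC)
cv2.imwrite("pics/v2.png",np.hstack([a,b]))
E
```

```text
time: 3.4
tool_pos: [505.7, -59.2, 32.8]
tcp_rot: [-180.0, -0.0, 81.1]
ft_force: [0.2, 1.2, -0.3]
finger_gap: 0.1
grip_force: 0.0
[-12.08660099 -66.87129706] [505.71323911 -59.19623496  32.7676823 ] [ 0.18498091  1.24968087 -0.29962476]
```

View pics/v2.png

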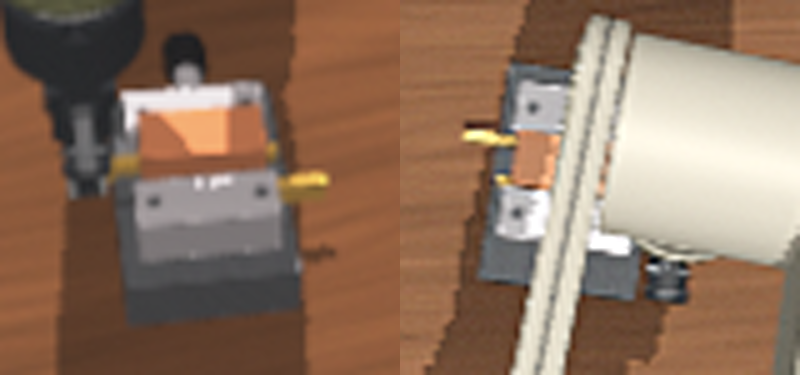

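The gripper is behind the near parallel at scene crop (90,170). Its far end has reappeared at top crop (500,180), so it slides. I'll continue until the finger meets the base end.

Scaled: 4 mm is 0.2, 3 mm is 0.15.

```bash
echo '0,0,0,0.075,0,0,0;0,0,0,0.15,0,0,0;0,0,0,0.2,0,0,0;0,0,0,0.2,0,0,0' | python3 steer.py; echo '0,0,0,0.05,0,0,0;0,0,0,0.05,0,0,0' | python3 steer.py; python3 -c "
from h import *
s=r.sense();print(w2v(s['tool_pos']))"
```

```text
time: 4.0
tool_pos: [506.5, -55.2, 32.9]
tcp_rot: [180.0, -0.0, 81.1]
ft_force: [-0.3, -0.0, -0.2]
finger_gap: 0.5
grip_force: 0.0
time: 4.25
tool_pos: [506.6, -54.8, 32.9]
tcp_rot: [180.0, 0.0, 81.1]
ft_force: [-1.2, -4.9, -0.1]
finger_gap: 0.1
grip_force: 2.4
[-11.91019131 -62.42496753]
```

```bash
echo '0,0,0,0.025,0,0,0;0,0,0,0.025,0,0,0' | python3 steer.py; echo '0,0,0,0.015,0,0,0;0,0,0,0.015,0,0,0' | python3 steer.py;  python3 -c "
from h import *
s=r.sense();print(w2v(s['tool_pos']))"
```

```text
time: 4.5
tool_pos: [506.6, -54.8, 32.9]
tcp_rot: [-180.0, 0.1, 81.1]
ft_force: [-1.8, -6.8, 0.0]
finger_gap: -0.0
grip_force: 3.7
time: 4.75
tool_pos: [506.6, -54.8, 32.9]
tcp_rot: [-180.0, 0.1, 81.0]
ft_force: [-2.3, -8.0, -0.1]
finger_gap: -0.0
grip_force: 4.4
[-11.91643661 -62.38758846]
```

```bash
echo '0,0,0,-1.25,0,0,0;0,0,0,-1.25,0,-3,0;0,0,0,-1.25,0,-5.5,0;0,0,0,1.5,0.6,-5.5,0;0,0,0,4.25,1.235,-5.5,0;0,0,0,7,1.235,-5.5,0;0,0,0,8.1,1.235,-5.5,0;0,0,0,8.1,1.235,-5.5,0' | python3 steer.py
echo '0,0,0,0,0,2.5,0;0,0,0,0,0,5,0;0,0,0,0,0,5.5,0;0,0,0,0,0,5.5,0;0,0,0,0,0,5.5,0' | python3 steer.py
python3 -c "
from h import *
s=r.sense();print(w2v(s['tool_pos']))"
```

```text
time: 5.75
tool_pos: [556.2, 104.8, 142.7]
tcp_rot: [-180.0, -0.0, 81.2]
ft_force: [0.1, -0.2, -0.1]
finger_gap: 0.0
grip_force: 0.0
time: 6.38
tool_pos: [558.4, 102.5, 35.6]
tcp_rot: [179.8, -0.1, 81.0]
ft_force: [0.6, -0.7, 0.1]
finger_gap: 0.1
grip_force: 0.0
[ 14.90617717 101.06727152]
```

```bash
echo '0,0,0,-0.4,-0.075,0,0;0,0,0,-0.8,-0.075,0,0;0,0,0,-1.1,-0.075,0,0;0,0,0,-1.4,-0.075,0,0;0,0,0,-1.6,-0.075,0,0;0,0,0,-1.7,-0.075,0,0;0,0,0,-1.75,-0.075,0,0;0,0,0,-1.75,-0.075,0,0' | python3 steer.py; echo '0,0,0,-0.05,0,0,0;0,0,0,-0.1,0,0,0;0,0,0,-0.1,0,0,0' | python3 steer.py; python3 -c "
from h import *
s=r.sense();print(w2v(s['tool_pos']))"
```

```text
time: 7.38
tool_pos: [549.3, 68.3, 32.8]
tcp_rot: [-180.0, 0.0, 81.1]
ft_force: [0.5, -0.0, 0.2]
finger_gap: -0.2
grip_force: 0.0
time: 7.75
tool_pos: [549.0, 66.3, 32.9]
tcp_rot: [-180.0, 0.0, 81.1]
ft_force: [-0.5, -0.3, -0.1]
finger_gap: 0.2
grip_force: 0.0
[11.30178835 63.78283984]
```

```bash
echo '0,0,0,-0.05,0,0,0;0,0,0,-0.1,0,0,0;0,0,0,-0.1,0,0,0' | python3 steer.py; echo '0,0,0,-0.05,0,0,0;0,0,0,-0.05,0,0,0' | python3 steer.py; echo '0,0,0,-0.05,0,0,0;0,0,0,-0.05,0,0,0' | python3 steer.py; python3 -c "
from h import *
s=r.sense();print(w2v(s['tool_pos']))"
```

```text
time: 8.12
tool_pos: [548.7, 64.2, 32.9]
tcp_rot: [-180.0, 0.0, 81.1]
ft_force: [-0.1, 0.3, -0.6]
finger_gap: 0.1
grip_force: 0.0
time: 8.38
tool_pos: [548.7, 63.3, 32.9]
tcp_rot: [180.0, 0.0, 81.1]
ft_force: [-0.0, 0.0, -0.1]
finger_gap: -0.1
grip_force: 0.0
time: 8.62
tool_pos: [548.5, 62.3, 32.9]
tcp_rot: [180.0, 0.0, 81.1]
ft_force: [-1.3, 0.5, -0.4]
finger_gap: -0.2
grip_force: 0.0
[11.34099716 59.78157255]
```

Scaled: -1 mm is -0.05.

```bash
echo '0,0,0,-0.05,0,0,0;0,0,0,-0.05,0,0,0' | python3 steer.py; echo '0,0,0,-0.035,0,0,0;0,0,0,-0.035,0,0,0' | python3 steer.py; python3 -c "
from h import *
s=r.sense();print(w2v(s['tool_pos']))"
```

```text
time: 8.88
tool_pos: [548.4, 61.7, 32.9]
tcp_rot: [180.0, -0.0, 81.1]
ft_force: [1.4, 3.5, -0.8]
finger_gap: -0.2
grip_force: 1.7
time: 9.12
tool_pos: [548.4, 61.7, 32.9]
tcp_rot: [180.0, -0.1, 81.1]
ft_force: [1.7, 5.8, -1.8]
finger_gap: 0.1
grip_force: 3.5
[11.33588942 59.17033613]
```

```bash
echo '0,0,0,1.25,0,0,0;0,0,0,1.25,0,-3,85;0,0,0,1.25,0,-6,85;0,0,0,-1.5,0,-7.5,85;0,0,0,-4.5,0,-7.5,85;0,0,0,-7.5,-0.75,-7.5,85;0,0,0,-10.5,-1.5,-7.5,85;0,0,0,-13.5,-1.5,-7.5,85' | python3 steer.py
python3 - <<'E'
from h import *
s=r.sense();print(s['tool_pos'],shift([483.4,-324.4,185]))
E
sed -i 's/^V=np.array.*;/V=np.array([527.75,3.4]);/' h.py; grep ^V h.py
```

```text
time: 10.12
tool_pos: [475.2, -203.2, 183.1]
tcp_rot: [180.0, 0.0, 81.1]
ft_force: [1.6, 0.0, 0.2]
finger_gap: 85.2
grip_force: 0.0
[ 475.18703897 -203.1852249   183.11525701] [-118.5   27.    -1.9]
V=np.array([527.75,3.4]);A=np.radians(-8.9)
```

```bash
echo '0,0,0,-2.75,1,0,85;0,0,0,-5.5,1.35,0,85;0,0,0,-5.65,1.35,0,85;0,0,0,-5.65,1.35,0,85;0,0,0,-5.65,1.35,0,85' | python3 steer.py
python3 - <<'E'
from h import *
s=r.sense();print(s['tool_pos'],shift([483.4,-324.4,65]))
T=r.snapshot("top");S=r.snapshot("scene")
a=cv2.resize(S["pixels"][160:235,270:350],None,fx=5,fy=5,interpolation=cv2.INTER_CUBIC)
b=cv2.resize(T["pixels"][180:255,285:365],None,fx=5,fy=5,interpolation=cv2.INTER_CUBIC)
cv2.imwrite("pics/v3.png",np.hstack([a,b]))
E
```

```text
time: 10.75
tool_pos: [485.8, -316.0, 182.9]
tcp_rot: [-180.0, -0.0, 81.1]
ft_force: [0.4, -0.1, 0.1]
finger_gap: 84.6
grip_force: 0.0
[ 485.82418574 -316.01395165  182.85857643] [ -8.7  -1.1 117.9]
```

View pics/v3.png

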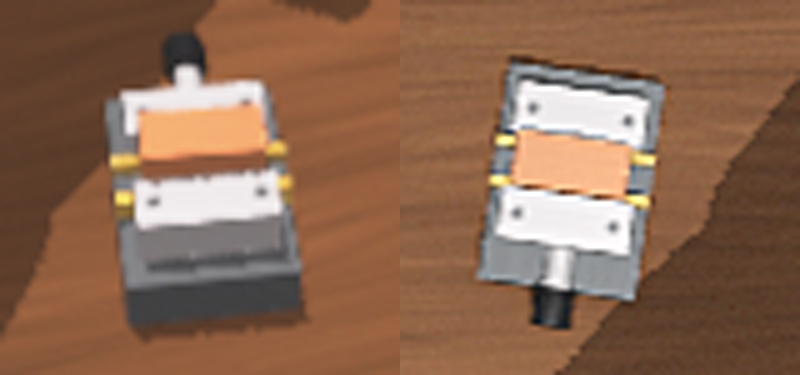

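Both parallels now end flush with the base, at (505,140)/(498,180) on the left and (645,160)/(640,202) on the right in the top crop. Next is the tapper.

```bash
echo '0,0,0,-0.435,-0.055,0,60;0,0,0,-0.435,-0.055,1.5,60;0,0,0,-0.435,-0.055,3.5,60;0,0,0,-0.435,-0.055,5,60;0,0,0,-0.435,-0.055,5.9,60;0,0,0,-0.435,-0.055,5.9,60' | python3 steer.py; echo '0,0,0,0,0,0,35;0,0,0,0,0,0,15;0,0,0,0,0,0,0;0,0,0,0,0,0,0;0,0,0,0,0,0,0' | python3 steer.py 80
```

```text
time: 11.6
tool_pos: [482.5, -325.0, 63.6]
tcp_rot: [-179.9, -0.1, 81.1]
ft_force: [0.2, 0.8, -0.7]
finger_gap: 60.0
grip_force: 0.0
time: 12.22
tool_pos: [484.2, -326.4, 66.5]
tcp_rot: [179.9, 0.1, 81.1]
ft_force: [-0.8, 0.1, 6.4]
finger_gap: 16.3
grip_force: 77.7
```

Scaled: -120 mm is -6, -100 mm is -5.

```bash
echo '0,0,0,0,0,0,0;0,0,0,0,0,0,0' | python3 steer.py ; echo '0,0,0,0,0,-2,0;0,0,0,0,0,-5,0;0,0,0,0,0,-6,0;0,0,0,0,0,-6,0;0,0,0,0,0,-6,0' | python3 steer.py
python3 - <<'E'
from h import *
p=v2w(0,-21);print(p,shift([*p,185]))
T=r.snapshot("top");S=r.snapshot("scene")
a=cv2.resize(S["pixels"][140:230,150:240],(400,400),interpolation=cv2.INTER_CUBIC)
b=cv2.resize(T["pixels"][175:265,370:460],(400,400),interpolation=cv2.INTER_CUBIC)
cv2.imwrite("pics/v4.png",np.hstack([a,b]))
E
```

```text
time: 12.48
tool_pos: [484.2, -326.3, 66.5]
tcp_rot: [179.9, 0.1, 81.1]
ft_force: [-1.6, 0.6, 6.5]
finger_gap: 16.5
grip_force: 77.7
time: 13.1
tool_pos: [482.3, -324.8, 182.5]
tcp_rot: [-179.8, -0.1, 81.1]
ft_force: [-0.4, -0.1, -2.2]
finger_gap: 16.2
grip_force: 78.1
[524.50108189 -17.34715718] [310.3  -6.1  -2.5]
```

View pics/v4.png

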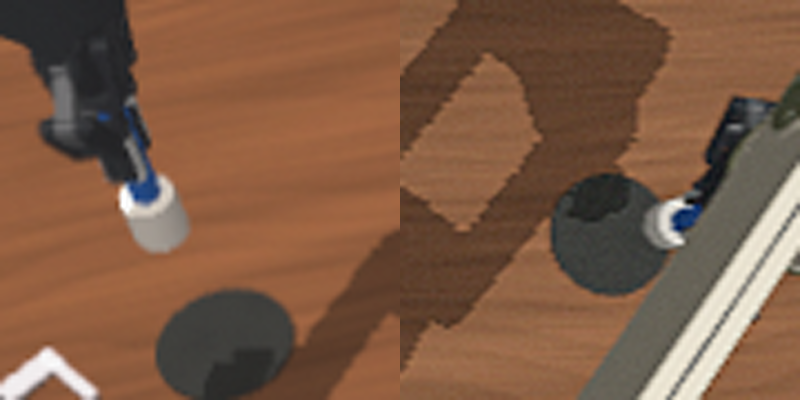

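The tapper hangs vertically in the fingers, with the white head at (155,215) in the left crop, clear of the mat at (225,345).

Scaled: 120 mm is 6, -2 mm is -0.1.

```bash
echo '0,0,0,3,-0.3,-0.1,0;0,0,0,6,-0.3,-0.1,0;0,0,0,9,-0.3,-0.1,0;0,0,0,12,-0.3,-0.1,0;0,0,0,14.5,-0.3,-0.1,0;0,0,0,15.5,-0.3,-0.1,0;0,0,0,15.5,-0.3,-0.1,0;0,0,0,15.5,-0.3,-0.1,0' | python3 steer.py; echo '0,0,0,0,0,0.3,0;0,0,0,0,0,0.6,0;0,0,0,0,0,0.8,0;0,0,0,0,0,1,0;0,0,0,0,0,1,0' | python3 steer.py
python3 -c "
from h import *
s=r.sense();print(w2v(s['tool_pos']),s['tool_pos'][2]-62.5)"
```

```text
time: 14.2
tool_pos: [524.9, -19.0, 185.8]
tcp_rot: [-179.9, 0.0, 81.1]
ft_force: [-0.1, 0.2, -0.8]
finger_gap: 16.4
grip_force: 78.2
time: 14.82
tool_pos: [525.2, -18.4, 166.4]
tcp_rot: [-180.0, -0.0, 81.1]
ft_force: [0.4, 0.2, -1.1]
finger_gap: 16.4
grip_force: 78.2
[  0.90679889 -21.95881902] 103.94585074472451
```

```bash
for i in 1 ; do echo '0,0,0,0,0,0.1,0;0,0,0,0,0,0.2,0;0,0,0,0,0,0.3,0;0,0,0,0,0,0.3,0' | python3 steer.py; done; echo '0,0,0,0,0,0.1,0;0,0,0,0,0,0.2,0;0,0,0,0,0,0.2,0' | python3 steer.py
```

```text
time: 15.32
tool_pos: [525.4, -18.4, 160.7]
tcp_rot: [-180.0, -0.0, 81.1]
ft_force: [0.8, 0.7, -1.9]
finger_gap: 16.1
grip_force: 78.2
time: 15.7
tool_pos: [525.4, -18.4, 156.6]
tcp_rot: [-180.0, 0.0, 81.1]
ft_force: [0.3, -0.1, -2.0]
finger_gap: 16.1
grip_force: 78.2
```

Scaled: 2 mm is 0.1, 1 mm is 0.05.

```bash
echo '0,0,0,0,0,0.05,0;0,0,0,0,0,0.1,0;0,0,0,0,0,0.1,0' | python3 steer.py; echo '0,0,0,0,0,0.05,0;0,0,0,0,0,0.1,0;0,0,0,0,0,0.1,0' | python3 steer.py
```

```text
time: 16.08
tool_pos: [525.7, -18.4, 155.7]
tcp_rot: [180.0, -0.0, 81.1]
ft_force: [-3.0, 0.4, 5.4]
finger_gap: 16.2
grip_force: 79.0
time: 16.45
tool_pos: [525.7, -18.4, 153.7]
tcp_rot: [180.0, -0.0, 81.1]
ft_force: [-2.6, 0.9, 5.9]
finger_gap: 15.8
grip_force: 79.1
```

Scaled: 42 mm is 2.1, -2 mm is -0.1.

```bash
echo '0,0,0,0,0,-0.7,0;0,0,0,2.1,0,-0.7,0;0,0,0,2.1,0,-0.5,0;0,0,0,2.1,0,-0.3,0;0,0,0,2.1,0,-0.2,0;0,0,0,2.1,0,-0.1,0;0,0,0,2.1,0,-0.1,0' | python3 steer.py; echo '0,0,0,0,0,0.05,0;0,0,0,0,0,0.1,0;0,0,0,0,0,0.1,0' | python3 steer.py
```

```text
time: 17.32
tool_pos: [531.9, 22.6, 154.7]
tcp_rot: [-180.0, 0.0, 81.0]
ft_force: [-0.2, 0.0, -0.9]
finger_gap: 16.2
grip_force: 78.3
time: 17.7
tool_pos: [532.0, 23.0, 152.8]
tcp_rot: [-180.0, 0.0, 81.1]
ft_force: [-1.2, 0.6, -1.1]
finger_gap: 16.4
grip_force: 78.3
```

```bash
echo '0,0,0,0,0,0.05,0;0,0,0,0,0,0.1,0;0,0,0,0,0,0.1,0' | python3 steer.py; echo '0,0,0,0,0,0.05,0;0,0,0,0,0,0.075,0;0,0,0,0,0,0.075,0' | python3 steer.py
```

```text
time: 18.08
tool_pos: [532.2, 23.2, 151.7]
tcp_rot: [180.0, -0.0, 81.1]
ft_force: [-2.2, 1.8, 5.0]
finger_gap: 16.3
grip_force: 79.1
time: 18.45
tool_pos: [532.3, 23.2, 150.3]
tcp_rot: [180.0, -0.0, 81.1]
ft_force: [-2.7, 0.2, 5.3]
finger_gap: 16.1
grip_force: 79.2
```

Scaled: -42 mm is -2.1, -14 mm is -0.7.

```bash
echo '0,0,0,0,0,-0.7,0;0,0,0,-2.1,0,-0.7,0;0,0,0,-2.1,0,-0.5,0;0,0,0,-2.1,0,-0.3,0;0,0,0,-2.1,0,-0.2,0;0,0,0,-2.1,0,-0.15,0;0,0,0,-2.1,0,-0.1,0' | python3 steer.py; echo '0,0,0,0,0,0.05,0;0,0,0,0,0,0.1,0;0,0,0,0,0,0.15,0;0,0,0,0,0,0.15,0' | python3 steer.py; echo '0,0,0,0,0,0.05,0;0,0,0,0,0,0.1,0;0,0,0,0,0,0.1,0' | python3 steer.py
```

```text
time: 19.32
tool_pos: [525.6, -18.0, 151.6]
tcp_rot: [-180.0, -0.0, 81.1]
ft_force: [-2.6, 2.2, 5.3]
finger_gap: 16.3
grip_force: 78.6
time: 19.82
tool_pos: [525.7, -18.1, 149.3]
tcp_rot: [180.0, -0.0, 81.1]
ft_force: [-3.7, 0.0, 5.1]
finger_gap: 16.3
grip_force: 79.2
time: 20.2
tool_pos: [525.7, -18.3, 147.4]
tcp_rot: [180.0, 0.0, 81.1]
ft_force: [-4.2, 1.2, 6.6]
finger_gap: 16.3
grip_force: 79.3
```

```bash
echo '0,0,0,0,0,-0.6,0;0,0,0,2.1,0,-0.6,0;0,0,0,2.1,0,-0.45,0;0,0,0,2.1,0,-0.3,0;0,0,0,2.1,0,-0.2,0;0,0,0,2.1,0,-0.15,0;0,0,0,2.1,0,-0.1,0' | python3 steer.py; echo '0,0,0,0,0,0.05,0;0,0,0,0,0,0.1,0;0,0,0,0,0,0.1,0' | python3 steer.py;  echo '0,0,0,0,0,0.05,0;0,0,0,0,0,0.1,0;0,0,0,0,0,0.1,0' | python3 steer.py
```

```text
time: 21.08
tool_pos: [532.0, 22.6, 148.3]
tcp_rot: [-180.0, 0.0, 81.0]
ft_force: [0.4, 0.2, -1.4]
finger_gap: 16.3
grip_force: 78.3
time: 21.45
tool_pos: [532.1, 23.0, 146.8]
tcp_rot: [180.0, 0.0, 81.1]
ft_force: [-2.4, 0.2, 2.6]
finger_gap: 15.9
grip_force: 78.9
time: 21.82
tool_pos: [532.5, 23.2, 146.6]
tcp_rot: [179.9, -0.0, 81.1]
ft_force: [-7.5, 1.0, 16.7]
finger_gap: 16.6
grip_force: 80.6
```

```bash
echo '0,0,0,0,0,0.05,0;0,0,0,0,0,0.05,0' | python3 steer.py; echo '0,0,0,0,0,-0.6,0;0,0,0,-2.1,0,-0.6,0;0,0,0,-2.1,0,-0.45,0;0,0,0,-2.1,0,-0.3,0;0,0,0,-2.1,0,-0.2,0;0,0,0,-2.1,0,-0.15,0;0,0,0,-2.1,0,-0.1,0' | python3 steer.py; echo '0,0,0,0,0,0.05,0;0,0,0,0,0,0.075,0;0,0,0,0,0,0.075,0' | python3 steer.py;  echo '0,0,0,0,0,0.05,0;0,0,0,0,0,0.05,0' | python3 steer.py
```

```text
time: 22.08
tool_pos: [532.8, 23.3, 146.6]
tcp_rot: [179.9, -0.0, 81.1]
ft_force: [-10.5, 0.7, 22.2]
finger_gap: 16.2
grip_force: 81.4
time: 22.95
tool_pos: [525.6, -18.0, 146.5]
tcp_rot: [180.0, 0.0, 81.1]
ft_force: [-7.6, -0.0, 13.9]
finger_gap: 16.3
grip_force: 80.2
time: 23.32
tool_pos: [525.9, -18.0, 146.5]
tcp_rot: [179.9, 0.0, 81.1]
ft_force: [-9.9, -0.3, 19.6]
finger_gap: 16.2
grip_force: 81.1
time: 23.58
tool_pos: [526.1, -18.1, 146.5]
tcp_rot: [179.9, 0.0, 81.1]
ft_force: [-13.7, 0.8, 25.3]
finger_gap: 16.0
grip_force: 82.1
```

```bash
echo '0,0,0,0,0,-0.7,0;0,0,0,2.1,0,-0.7,0;0,0,0,2.1,0,-0.5,0;0,0,0,2.1,0,-0.35,0;0,0,0,2.1,0,-0.25,0;0,0,0,2.1,0,-0.15,0;0,0,0,2.1,0,-0.1,0;0,0,0,2.1,0,-0.05,0' | python3 steer.py;echo '0,0,0,0,0,0,0;0,0,0,0,0,0,0' | python3 steer.py; echo '0,0,0,0,0,-0.6,0;0,0,0,-1.05,0,-0.6,0;0,0,0,-1.05,0,-0.45,0;0,0,0,-1.05,0,-0.2,0;0,0,0,-1.05,0,-0.05,0;0,0,0,-1.05,0,0.025,0;0,0,0,-1.05,0,0.025,0' | python3 steer.py
```

```text
time: 24.58
tool_pos: [532.4, 22.6, 146.5]
tcp_rot: [179.9, -0.0, 81.0]
ft_force: [-11.8, 0.4, 23.3]
finger_gap: 16.3
grip_force: 81.5
time: 24.82
tool_pos: [532.3, 22.6, 146.5]
tcp_rot: [179.9, -0.0, 81.0]
ft_force: [-9.0, 0.1, 18.3]
finger_gap: 16.2
grip_force: 81.1
time: 25.7
tool_pos: [529.4, 2.6, 146.5]
tcp_rot: [179.9, 0.0, 81.1]
ft_force: [-11.5, -1.6, 24.0]
finger_gap: 16.1
grip_force: 81.9
```

```bash
echo '0,0,0,0,0,-2,0;0,0,0,-1.5,0,-2.5,0;0,0,0,-4.5,0,-2.5,0;0,0,0,-7.5,0,-2.5,0;0,0,0,-10.5,0,-2.5,0;0,0,0,-13.5,0,-2.5,0;0,0,0,-15,0,-2.5,0;0,0,0,-15,0,-2.5,0' | python3 steer.py
python3 -c "
from h import *
print(shift([484,-315,80]))"
```

```text
time: 26.7
tool_pos: [481.5, -295.7, 192.6]
tcp_rot: [-179.9, -0.0, 80.9]
ft_force: [-0.0, 0.6, -1.5]
finger_gap: 16.0
grip_force: 78.8
[-18.6   5.5 112.6]
```

Scaled: 118 mm is 5.9, 115 mm is 5.75.

```bash
echo '0,0,0,-0.9,0.275,1.5,0;0,0,0,-0.9,0.275,4,0;0,0,0,-0.9,0.275,5.25,0;0,0,0,-0.9,0.275,5.75,0;0,0,0,-0.9,0.275,5.9,0;0,0,0,-0.9,0.275,5.9,0;0,0,0,-0.9,0.275,5.9,0' | python3 steer.py
```

```text
time: 27.58
tool_pos: [485.7, -313.2, 76.9]
tcp_rot: [179.9, 0.1, 81.1]
ft_force: [0.5, 0.3, -2.5]
finger_gap: 16.1
grip_force: 78.7
```

Scaled: 6 mm is 0.3, 8 mm is 0.4.

```bash
echo '0,0,0,0,0,0.15,0;0,0,0,0,0,0.3,0;0,0,0,0,0,0.4,0;0,0,0,0,0,0.4,0;0,0,0,0,0,0.4,0' | python3 steer.py; echo '0,0,0,0,0,0.05,0;0,0,0,0,0,0.1,0;0,0,0,0,0,0.1,0;0,0,0,0,0,0.1,0' | python3 steer.py
```

```text
time: 28.2
tool_pos: [484.8, -312.7, 67.4]
tcp_rot: [-180.0, -0.0, 81.1]
ft_force: [0.2, 0.6, -1.9]
finger_gap: 16.0
grip_force: 78.7
time: 28.7
tool_pos: [485.0, -313.0, 66.6]
tcp_rot: [180.0, 0.0, 81.1]
ft_force: [-2.6, 3.1, 8.3]
finger_gap: 16.1
grip_force: 79.9
```

Scaled: -1 mm is -0.05, -1.2 mm is -0.06.

```bash
echo '0,0,0,0,0,-0.05,0;0,0,0,0,0,-0.06,0;0,0,0,0,0,-0.06,0' | python3 steer.py; echo '0,0,0,0,0,-0.05,20;0,0,0,0,0,-0.05,30;0,0,0,0,0,-0.05,50;0,0,0,0,0,-0.05,60;0,0,0,0,0,-0.05,60' | python3 steer.py 20
```

```text
time: 29.08
tool_pos: [484.9, -312.8, 66.6]
tcp_rot: [180.0, 0.0, 81.1]
ft_force: [1.0, -0.6, 0.5]
finger_gap: 16.4
grip_force: 78.9
time: 29.7
tool_pos: [484.8, -312.7, 67.6]
tcp_rot: [-180.0, -0.0, 81.1]
ft_force: [0.6, -0.8, -0.4]
finger_gap: 60.2
grip_force: 0.0
```

Scaled: -170 mm is -8.5, -130 mm is -6.5.

```bash
echo '0,0,0,0,0,-1.5,60;0,0,0,0,0,-4,60;0,0,0,0,0,-6,60;0,0,0,-2.5,-1.5,-6.5,60;0,0,0,-5.5,-3,-6.5,60;0,0,0,-8.5,-4.5,-6.5,60;0,0,0,-8.5,-4.5,-6.5,60;0,0,0,-8.5,-4.5,-6.5,60' | python3 steer.py
python3 - <<'E'
from h import *
T=r.snapshot("top");S=r.snapshot("scene")
f=lambda im,y,x:cv2.resize(im[y:y+75,x:x+80],(400,300),interpolation=cv2.INTER_CUBIC)
cv2.imwrite("pics/v5.png",np.vstack([np.hstack([f(S["pixels"],160,270),f(T["pixels"],180,285)]),np.hstack([f(S["pixels"],170,160),f(T["pixels"],190,380)])]))
E
```

```text
time: 30.7
tool_pos: [369.1, -466.9, 197.4]
tcp_rot: [-180.0, -0.0, 81.0]
ft_force: [-0.0, 0.0, -0.5]
finger_gap: 60.0
grip_force: 0.0
```

View pics/v5.png

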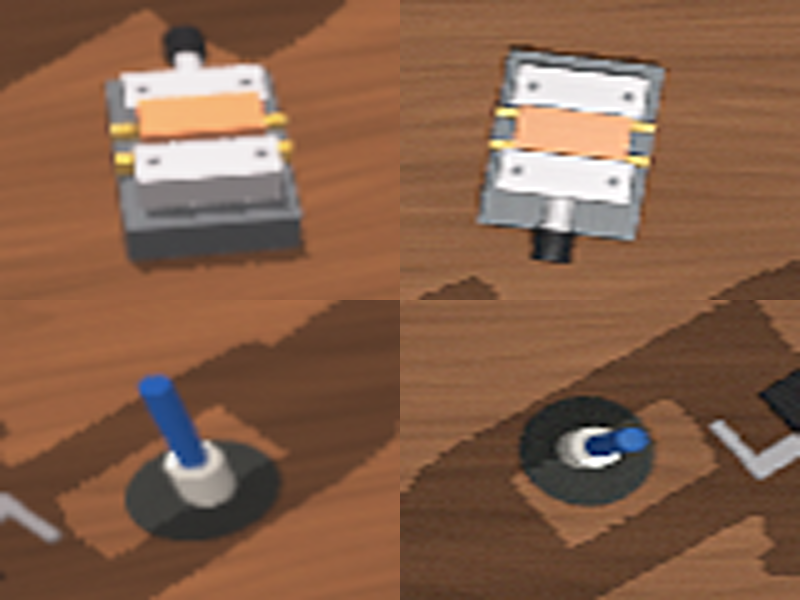

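The block is seated level and the parallels are still flush, with ends at (505,112)/(497,145) and (643,128)/(640,160). The tapper stands upright near the middle of the mat at (200,480), and the robot is clear.

```bash
python3 -c "
from bench import r
print(r.hand_in())"
```

```text
the job is handed in; nothing more can be done
None
```

The job is handed in: both parallels are flush with the base ends, the block went solid under the tapper at both ends and the middle, and the tapper stands upright on its mat; the interface gave no verdict.

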